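# Find the loose caps and set those sample jars aside

## Robot

A 6-joint arm with a two-finger parallel gripper is mounted at the origin on the work surface. World frame = base frame: x ahead of the robot, y to its left, z up, the work surface at z = 0. Lengths are in m, angles in rad, forces in N, time in s.
With the tool pointing down it reaches from about 0.35 to 0.775 m from the base axis. Payload 7.3 kg.
Tool frame: the origin (TCP) lies midway between the tips of the shut fingers; the grasp point (between the pads) lies 19 mm behind it; z points along the fingers, y is the line along which they close (so a half turn about z gives the same grasp; the last joint's range is limited). The gripper opens to 92 mm and grips with 3 to 60 N. Pads are 19 mm wide; open, the fingers measure 130 mm over their backs; the gripper's body (75 mm by 190 mm) begins 47 mm behind the grasp point.
Start: joints at [-1.3, 0.342, 1.524, -0, 1.275, -0.146], TCP at [0.213, -0.48, 0.227] pointing down, gripper open.
Joint ranges: [-2.53, 2.53], [-0.77, 2.02], [0.04, 2.7], [-1, 4.14], [0.28, 2.66], [-3.11, 3.11]. Speed limits (rad/s): [2.57, 2.57, 3.14, 3.14, 3.14, 3.14].

## Interface

Orientations are given as [roll, pitch, yaw] about the fixed x, y, z axes, in that order (R = Rz(yaw) Ry(pitch) Rx(roll)).
In Python, from cell import monitor, vision, workorder gives the robot as it stands.
- The arm moves only by the tool move_arm, never from a script. Its argument "rows" is a list of rows, each a list of 5 numbers: the shift along the world's x, y, z in mm, then the turn about the world's z in rad, then the closure, from -1 (fully open) to 1 (shut). A call has 1 to 12 rows; each row shifts and turns the commanded pose from where the row before left it; what a row does not reach is not made up. A row lasts 1/10 s, in which the tool goes at most 50 mm and 8.59 degrees, less where a joint would pass 70% of its speed; a pose out of reach is approached as far as the arm can. A call is refused whole if a number of a shift passes 50 or a number of a turn 0.15, either way. A call with a gripper value outside its range is refused whole. The fingers move at their own pace and stop on an object; "newtons" is the grip in N (left out, the last holds). Time passes only in rows, so rows that do not move let the fingers close. It gives the time, the measured TCP pose, the force, the opening and the grip force at its end, in the units of the state.
- monitor.observe(): the state, without advancing time (a new reading comes with each control period).
- vision.read_camera(name): name is "scene" or "top"; returns the picture (384x512x3 uint8, red, green, blue); there is no depth.
- vision.get_calibration(name): a dict with "K" (3x3 intrinsics, pixels), "k1" (the pictures are not rectified: a ray, as slopes to the right and down, at radius r is drawn at 1 + k1 r^2 times it, then the intrinsics apply), "T" (4x4, takes a point from camera to world coordinates). Camera axes: x right, y up, looking along -z (the intrinsics and any distortion apply to the point x, -y, -z); pixel columns grow to the right and rows downward; lengths in m; the calibration is good to about 2 mm. A picture is of the moment at which its call begins. get_calibration takes no time and is no camera call.
- workorder.hand_in(): hands the job in; it is judged then, once.
The state is a dict: "time": time; "qpos": joint angles; "qvel": joint speeds; "joint_efforts": joint torques, N m; "tool_pos": TCP position; "tool_rot": TCP orientation; "contact_force": force on the tool from outside, world axes, zero at the start; "torque": the same for the moment, N m; "opening": finger opening in m; "grip_force": force on a finger pad.
Only numpy, scipy, OpenCV 4.12 (cv2) and the standard library are available. Lean on these libraries where they do the work, as an engineer would, in place of code of your own. Each camera call takes 0.05 s, during which the arm holds its last target. There are 200 camera calls.

## Task

Some of the three sample jars in the blue rack have loose caps: gently twist the caps to find out which, and set every jar with a loose cap down gently, upright, in the red rework tray, its cap left clearly turned off its red mark so that the next person sees it. Jars with tight caps stay in the rack; grip lightly, and leave the other things on the bench alone.

Things in the scene. Friction and masses are not known exactly. Their poses are not given: they have to be found in the camera images.
- rack: fixed blue rack, 104 x 290 mm, 30 mm high, with three square 64 mm pockets in a row along its own y axis at y = -95, 0 and +95 mm. Pocket floors are 8 mm above the bench, 22 mm deep. Origin: centre of its underside.
- tray: fixed shallow red tray for rework, 170 mm (its x) x 250 mm (its y), walls 30 mm high and 5 mm thick, floor 5 mm thick. Origin: centre of its underside. The two jars fit side by side, e.g. at its y = -60 and +60 mm. Rack and tray may swap sides between runs.
- jar_a: one of three look-alike square amber sample jars, 60 x 60 mm, glass 62 mm high, 90 mm with cap, about 0.3 kg, upright in a rack pocket, square to it. Origin: centre of underside, z up. The pocket keeps it from turning, but for 0.07 rad of rattle. A red dash on the shoulder lies towards its +x. Neither name, place nor looks tell whether its cap is loose.
- cap_a (a joint): turn of that cap on its jar, rad, + anticlockwise from above; 0 (start: within 0.05): red stripe on cap meets red dash on jar. A loose cap turns easily (0.05 N m) either way, stays where left, stops at +-0.9, cannot come off. A tight cap holds: a light grip of 5 to 8 N slips round it; even forced (0.9 N m) it gives at most 0.15. A twist of 0.5 to 0.6 rad is a sure test.
- cap_a_top (a point): centre of the top face of that jar's cap: white ribbed cylinder, 46 mm diameter, 26 mm high, its lower edge 2 mm above the jar's shoulder; a jar can be carried upright by its cap with a grip of about 20 N; keep every grip below 45 N.
- jar_b: one of three look-alike square amber sample jars, 60 x 60 mm, glass 62 mm high, 90 mm with cap, about 0.3 kg, upright in a rack pocket, square to it. Origin: centre of underside, z up. The pocket keeps it from turning, but for 0.07 rad of rattle. A red dash on the shoulder lies towards its +x. Neither name, place nor looks tell whether its cap is loose.
- cap_b (a joint): turn of that cap on its jar, rad, + anticlockwise from above; 0 (start: within 0.05): red stripe on cap meets red dash on jar. A loose cap turns easily (0.05 N m) either way, stays where left, stops at +-0.9, cannot come off. A tight cap holds: a light grip of 5 to 8 N slips round it; even forced (0.9 N m) it gives at most 0.15. A twist of 0.5 to 0.6 rad is a sure test.
- cap_b_top (a point): centre of the top face of that jar's cap: white ribbed cylinder, 46 mm diameter, 26 mm high, its lower edge 2 mm above the jar's shoulder; a jar can be carried upright by its cap with a grip of about 20 N; keep every grip below 45 N.
- jar_c: one of three look-alike square amber sample jars, 60 x 60 mm, glass 62 mm high, 90 mm with cap, about 0.3 kg, upright in a rack pocket, square to it. Origin: centre of underside, z up. The pocket keeps it from turning, but for 0.07 rad of rattle. A red dash on the shoulder lies towards its +x. Neither name, place nor looks tell whether its cap is loose.
- cap_c (a joint): turn of that cap on its jar, rad, + anticlockwise from above; 0 (start: within 0.05): red stripe on cap meets red dash on jar. A loose cap turns easily (0.05 N m) either way, stays where left, stops at +-0.9, cannot come off. A tight cap holds: a light grip of 5 to 8 N slips round it; even forced (0.9 N m) it gives at most 0.15. A twist of 0.5 to 0.6 rad is a sure test.
- cap_c_top (a point): centre of the top face of that jar's cap: white ribbed cylinder, 46 mm diameter, 26 mm high, its lower edge 2 mm above the jar's shoulder; a jar can be carried upright by its cap with a grip of about 20 N; keep every grip below 45 N.
- weight: bystander: brass weight, 48 mm diameter, 45 mm high; origin under its centre
- beaker: bystander: open glass beaker, 70 mm diameter, 80 mm high; origin under its centre
- spatula: bystander: spatula lying flat on the bench; origin on the bench under it
There are look-alikes about, which are no part of the job. Leave any purple or yellow look-alike of the jar_a alone.

How it is judged:
At the end, for the whole second after the job is handed in: Each jar with a loose cap stands upright (0.1 rad), at rest, on the red tray's floor inside its walls, cap over 0.2 rad off its mark (only loose caps turn so far); the one jar with a tight cap stands upright, seated (within 5 mm) in a rack pocket (angle between each of jar_a, jar_b, jar_c's own z axis and vertical below 0.1 rad and linear speed of each of jar_a, jar_b, jar_c below 0.03 m/s and (((x of jar_a in the frame of rack between -0.02 and 0.02 m and y of jar_a in the frame of rack between -0.115 and 0.115 m and z of jar_a in the frame of rack below 0.013 m) and (x of jar_b in the frame of tray between -0.056 and 0.056 m and y of jar_b in the frame of tray between -0.096 and 0.096 m and z of jar_b in the frame of tray below 0.01 m and (value of joint cap_b above 0.2 rad or value of joint cap_b below -0.2 rad)) and (x of jar_c in the frame of tray between -0.056 and 0.056 m and y of jar_c in the frame of tray between -0.096 and 0.096 m and z of jar_c in the frame of tray below 0.01 m and (value of joint cap_c above 0.2 rad or value of joint cap_c below -0.2 rad))) or ((x of jar_b in the frame of rack between -0.02 and 0.02 m and y of jar_b in the frame of rack between -0.115 and 0.115 m and z of jar_b in the frame of rack below 0.013 m) and (x of jar_a in the frame of tray between -0.056 and 0.056 m and y of jar_a in the frame of tray between -0.096 and 0.096 m and z of jar_a in the frame of tray below 0.01 m and (value of joint cap_a above 0.2 rad or value of joint cap_a below -0.2 rad)) and (x of jar_c in the frame of tray between -0.056 and 0.056 m and y of jar_c in the frame of tray between -0.096 and 0.096 m and z of jar_c in the frame of tray below 0.01 m and (value of joint cap_c above 0.2 rad or value of joint cap_c below -0.2 rad))) or ((x of jar_c in the frame of rack between -0.02 and 0.02 m and y of jar_c in the frame of rack between -0.115 and 0.115 m and z of jar_c in the frame of rack below 0.013 m) and (x of jar_a in the frame of tray between -0.056 and 0.056 m and y of jar_a in the frame of tray between -0.096 and 0.096 m and z of jar_a in the frame of tray below 0.01 m and (value of joint cap_a above 0.2 rad or value of joint cap_a below -0.2 rad)) and (x of jar_b in the frame of tray between -0.056 and 0.056 m and y of jar_b in the frame of tray between -0.096 and 0.096 m and z of jar_b in the frame of tray below 0.01 m and (value of joint cap_b above 0.2 rad or value of joint cap_b below -0.2 rad))))); the robot touches nothing.
It fails at once if a jar or its cap is gripped or pushed hard (both fingers together over 100 N) (contact force between the fingers and jar_a above 100 N or contact force between the fingers and jar_b above 100 N or contact force between the fingers and jar_c above 100 N).
It fails at once if a jar is tipped over (35 degrees) (angle between any of jar_a, jar_b, jar_c's own z axis and vertical above 0.6 rad).
It fails at once if a jar is dropped or banged down into the tray (contact force over 40 N) (contact force between any of jar_a, jar_b, jar_c and tray above 40 N).
It fails at once if the brass weight, beaker or spatula is moved by more than 30 mm (distance of any of weight, beaker, spatula from where it was at the start of the episode above 0.03 m).
It also fails if it takes over 64 s, if anything falls off the work surface, if the arm or the gripper's body presses on something with over 40 N, if the wrist force passes 120 N, or if a joint passes its speed limit or range.

## Working session

There is one attempt and no reset: what is moved stays moved. The work goes in short steps, Python scripts to look and compute and a tool call to move; the robot and the scene stay as the last step left them, time stands still between calls to the robot, and variables do not carry over. Pictures are saved under pics/ and viewed, at most 10 in all, crops included, and the job is handed in when it is done.

Besides the shell and the picture viewer there is one more tool, called after "Emit:" as name([rows], argument=value, ...), one row to a line, values as JSON. move_arm: Moves the arm, as the interface text tells. Its arguments: {"type":"object","properties":{"rows":{"type":"array","items":{"type":"array","items":{"type":"number"}}},"newtons":{"type":"number"}},"required":["rows"]}

```bash
mkdir -p pics && cat > h.py <<'E'
import numpy as np, cv2
from cell import monitor, vision, workorder
def grab(n,f):
    im=vision.read_camera(n); cv2.imwrite(f'pics/{f}.png',im[:,:,::-1]); return im
def ray(n,u,v):
    c=vision.get_calibration(n);K=np.array(c['K']);T=np.array(c['T']);k=c['k1']
    p=np.array([(u-K[0,2])/K[0,0],(v-K[1,2])/K[1,1]]);q=p.copy()
    for _ in range(20): q=p/(1+k*(q@q))
    return T[:3,3],T[:3,:3]@np.array([q[0],-q[1],-1])
def plane(n,u,v,z):
    o,d=ray(n,u,v); return o+d*(z-o[2])/d[2]
def proj(n,P):
    c=vision.get_calibration(n);K=np.array(c['K']);T=np.array(c['T'])
    x=T[:3,:3].T@(np.array(P)-T[:3,3]);q=np.array([x[0],-x[1]])/-x[2];q=q*(1+c['k1']*(q@q))
    return K[:2,:2]@q+K[:2,2]
E
python3 - <<'E'
from h import *
a=grab('scene','s0');b=grab('top','t0')
for n in('scene','top'):
    c=vision.get_calibration(n);print(n,np.round(c['K'],1).tolist(),c['k1'],np.round(c['T'],3).tolist())
E
```

```text
scene [[366.6, 0.0, 251.4], [0.0, 366.6, 196.7], [0.0, 0.0, 1.0]] -0.10047656959508539 [[0.36, -0.545, 0.757, 1.328], [0.933, 0.197, -0.302, -0.255], [0.015, 0.815, 0.579, 0.654], [0.0, 0.0, 0.0, 1.0]]
top [[455.1, 0.0, 255.3], [0.0, 455.1, 186.9], [0.0, 0.0, 1.0]] -0.17910853646693337 [[-0.023, 0.984, -0.179, 0.391], [-1.0, -0.019, 0.022, 0.068], [0.018, 0.179, 0.984, 1.065], [0.0, 0.0, 0.0, 1.0]]
```

View pics/s0.png

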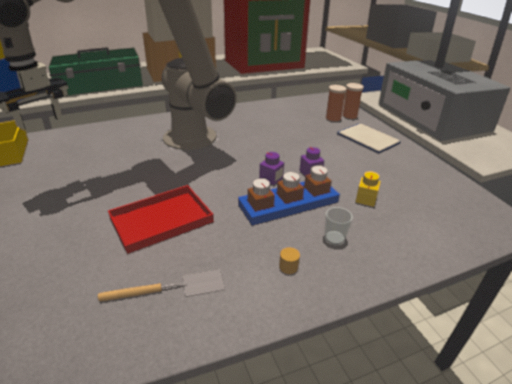

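View pics/t0.png

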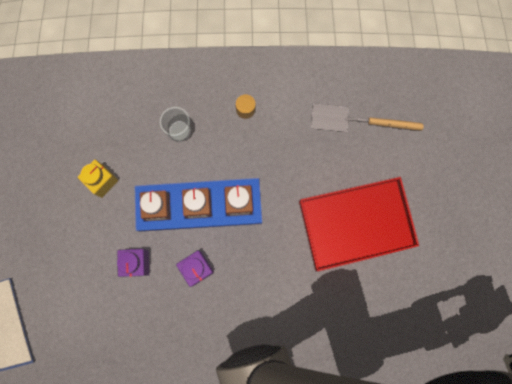

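The top view shows the blue rack around (198,205) with three amber, white-capped jars at (151,203), (194,200) and (238,197). The red tray is around (358,224).

Possible mix-ups:
- purple jars at top (131,262) and (195,267)
- a yellow jar at top (96,176)
- brown bottles in the background of the scene view at (336,100) and (353,98)

I choose the three in the blue rack.

```bash
python3 - <<'E'
from h import *
b=cv2.imread('pics/t0.png');hsv=cv2.cvtColor(b,cv2.COLOR_BGR2HSV)
def cnt(m,amin):
    return sorted([c for c in cv2.findContours(m,cv2.RETR_EXTERNAL,cv2.CHAIN_APPROX_NONE)[0] if cv2.contourArea(c)>amin],key=cv2.contourArea)
blue=cv2.inRange(hsv,(105,120,60),(125,255,255));red=cv2.inRange(hsv,(0,180,90),(6,255,255))|cv2.inRange(hsv,(174,180,90),(180,255,255))
for nm,m,z in(('rack',blue,.03),('tray',red,.03)):
    c=cnt(m,1500)[-1];r=cv2.boxPoints(cv2.minAreaRect(c));P=np.array([plane('top',*p,z)[:2] for p in r])
    d=np.diff(np.vstack([P,P[:1]]),axis=0);print(nm,r.round().tolist(),P.round(3).tolist(),'c',P.mean(0).round(4),'L',np.hypot(*d.T).round(3),'ang',np.arctan2(d[:,1],d[:,0]).round(3))
w=cv2.inRange(hsv,(0,0,150),(180,70,255));w[:170]=0;w[230:]=0;w[:,:130]=0;w[:,265:]=0
w=cv2.morphologyEx(w,cv2.MORPH_CLOSE,np.ones((7,7)))
for c in cnt(w,150):
    (u,v),R=cv2.minEnclosingCircle(c);p=plane('top',u,v,.098);q=plane('top',u+R,v,.098)
    print('cap',round(u,1),round(v,1),R,p.round(4),'rad',np.linalg.norm(p-q).round(4))
for n,u,v,z in(('weight',245,101,.045),('beaker',175,116,.08),('purple',196,266,.08),('yel',95,173,.08)): print(n,plane('top',u,v,z).round(3))
cv2.imwrite('pics/c0.png',cv2.resize(b[165:285,80:280],None,fx=4,fy=4,interpolation=2))
E
```

```text
rack [[133.0, 186.0], [258.0, 178.0], [261.0, 223.0], [136.0, 231.0]] [[0.587, 0.329], [0.6, 0.037], [0.496, 0.033], [0.483, 0.32]] c [0.5416 0.1797] L [0.292 0.104 0.287 0.104] ang [-1.526 -3.103  1.618  0.085]
tray [[300.0, 200.0], [401.0, 176.0], [418.0, 246.0], [316.0, 270.0]] [[0.546, -0.057], [0.599, -0.303], [0.432, -0.332], [0.385, -0.089]] c [ 0.4909 -0.1954] L [0.252 0.169 0.247 0.164] ang [-1.358 -2.972  1.762  0.199]
cap 150.3 202.1 10.986486434936523 [0.5381 0.2736 0.098 ] rad 0.024
cap 238.0 196.8 10.968774795532227 [0.5463 0.0839 0.098 ] rad 0.0236
cap 193.8 199.2 11.096270561218262 [0.5427 0.1791 0.098 ] rad 0.0239
weight [0.785 0.065 0.045]
beaker [0.738 0.225 0.08 ]
purple [0.4   0.177 0.08 ]
yel [0.609 0.406 0.08 ]
```

View pics/c0.png

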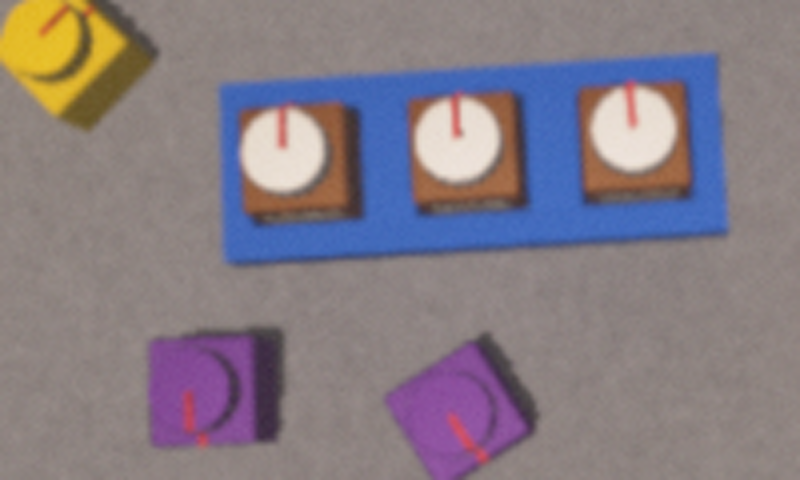

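The crop confirms three white-capped amber jars in the blue rack, spaced 95 mm apart as specified, with their stripes roughly on their marks. Next I check the tool's yaw.

```bash
python3 - <<'E'
from h import *
from scipy.spatial.transform import Rotation as R
s=monitor.observe();print(s['time'],s['tool_pos'],s['tool_rot'],s['opening'],s['contact_force'],s['torque'])
print(R.from_euler('xyz',s['tool_rot']).as_matrix().round(2) if len(s['tool_rot'])==3 else '')
E
```

```text
0.1 [ 0.21247851 -0.47970623  0.22613914] [-3.14029257e+00 -1.63121320e-04  4.16895088e-01] 0.09184515359012808 [0.10046973 0.05195408 0.31477102] [0.01854753 0.04077502 0.01401137]
[[ 0.91  0.4  -0.  ]
 [ 0.4  -0.91  0.  ]
 [ 0.   -0.   -1.  ]]
```

Emit:
move_arm([
  [25, 42, 0, 0.08, -1],
  [25, 42, 0, 0.08, -1],
  [25, 42, 0, 0.08, -1],
  [25, 42, 0, 0.08, -1],
  [25, 42, 0, 0.08, -1],
  [25, 42, 0, 0.08, -1],
  [25, 42, 0, 0.08, -1],
  [25, 42, 0, 0.08, -1],
  [25, 42, 0, 0.08, -1],
  [25, 42, 0, 0.08, -1],
  [25, 42, 0, 0.08, -1],
  [25, 42, -20, 0, -1],
], newtons=6)

```text
time: 1.3
tool_pos: [0.5133, 0.0238, 0.2094]
tool_rot: [3.137, -0.001, 1.3]
contact_force: [0.8, -0.8, 0.1]
opening: 0.092
grip_force: 0.0
```

Emit:
move_arm([
  [17, 30, -20, 0, -1],
  [17, 30, -20, 0, -1],
  [0, 0, 0, 0, -1],
  [0, 0, 0, 0, -1],
])

```text
time: 1.7
tool_pos: [0.5447, 0.0821, 0.1669]
tool_rot: [-3.14, 0.001, 1.298]
contact_force: [0.3, -0.6, 0.5]
opening: 0.0919
grip_force: 0.0
```

Emit:
move_arm([
  [1.5, 2, -40, 0, -1],
  [0, 0, -30, 0, -1],
  [0, 0, -15, 0, -1],
  [0, 0, -7, 0, -1],
  [0, 0, 0, 0, -1],
])

```text
time: 2.2
tool_pos: [0.5466, 0.0828, 0.076]
tool_rot: [-3.141, 0.0, 1.296]
contact_force: [0.2, 0.1, -0.9]
opening: 0.0919
grip_force: 0.0
```

Emit:
move_arm([
  [0, 0, 0, 0, 1],
  [0, 0, 0, 0, 1],
  [0, 0, 0, 0, 1],
  [0, 0, 0, 0, 1],
  [0, 0, 0, 0, 1],
  [0, 0, 0, 0, 1],
], newtons=6)

```text
time: 2.8
tool_pos: [0.5468, 0.0837, 0.0759]
tool_rot: [3.141, -0.0, 1.297]
contact_force: [-0.3, -0.4, -0.2]
opening: 0.0485
grip_force: 0.0
```

Emit:
move_arm([
  [0, 0, 0, 0, 1],
  [0, 0, 0, 0, 1],
  [0, 0, 0, 0, 1],
])

```text
time: 3.1
tool_pos: [0.5465, 0.0838, 0.0758]
tool_rot: [-3.141, 0.0, 1.297]
contact_force: [-0.8, 1.2, 2.0]
opening: 0.0455
grip_force: 6.0
```

Emit:
move_arm([
  [0, 0, 0, 0.1, 1],
  [0, 0, 0, 0.1, 1],
  [0, 0, 0, 0.1, 1],
  [0, 0, 0, 0.1, 1],
  [0, 0, 0, 0.1, 1],
  [0, 0, 0, 0.08, 1],
  [0, 0, 0, 0, 1],
])

```text
time: 3.8
tool_pos: [0.5466, 0.0837, 0.0758]
tool_rot: [-3.141, -0.0, 1.877]
contact_force: [-1.9, 1.3, 0.5]
opening: 0.0457
grip_force: 6.0
```

```bash
python3 -c "
from h import *
s=monitor.observe();print(s['torque'],s['contact_force'],s['opening'],s['grip_force'],s['tool_rot'])"
```

```text
[0.15170754 0.0086423  0.06895257] [-1.87362979  1.26900044  0.47506597] 0.0456776491523147 5.997994691133499 [-3.14137682e+00 -1.35434856e-04  1.87738594e+00]
```

Open, rise, and go to the middle jar, turning back on the way.

Emit:
move_arm([
  [0, 0, 0, 0, -1],
  [0, 0, 0, 0, -1],
  [0, 0, 0, 0, -1],
  [0, 0, 0, 0, -1],
  [0, 0, 0, 0, -1],
  [0, 0, 30, 0, -1],
  [0, 0, 40, 0, -1],
  [-1, 30, 0, -0.14, -1],
  [-1, 35, 0, -0.14, -1],
  [-2, 30, 0, -0.14, -1],
  [0, 0, 0, -0.12, -1],
  [0, 0, 0, 0, -1],
])

```text
time: 5.0
tool_pos: [0.5425, 0.1795, 0.1457]
tool_rot: [3.141, 0.0, 1.337]
contact_force: [0.4, -0.1, 0.8]
opening: 0.0918
grip_force: 0.0
```

Emit:
move_arm([
  [0, 0, -35, 0, -1],
  [0, 0, -25, 0, -1],
  [0, 0, -10, 0, -1],
  [0, 0, 0, 0, 1],
  [0, 0, 0, 0, 1],
  [0, 0, 0, 0, 1],
  [0, 0, 0, 0, 1],
  [0, 0, 0, 0, 1],
  [0, 0, 0, 0, 1],
  [0, 0, 0, 0, 1],
  [0, 0, 0, 0, 1],
  [0, 0, 0, 0, 1],
])

```text
time: 6.2
tool_pos: [0.5427, 0.1788, 0.0761]
tool_rot: [3.141, -0.0, 1.337]
contact_force: [-1.7, 0.6, 3.0]
opening: 0.0458
grip_force: 6.0
```

Emit:
move_arm([
  [0, 0, 0, 0.1, 1],
  [0, 0, 0, 0.1, 1],
  [0, 0, 0, 0.1, 1],
  [0, 0, 0, 0.1, 1],
  [0, 0, 0, 0.1, 1],
  [0, 0, 0, 0.08, 1],
  [0, 0, 0, 0, 1],
])

```text
time: 6.9
tool_pos: [0.5421, 0.1787, 0.0754]
tool_rot: [-3.14, -0.0, 1.917]
contact_force: [-1.6, -0.3, 0.1]
opening: 0.0459
grip_force: 6.0
```

```bash
python3 -c "
from h import *
s=monitor.observe();print(s['torque'],s['contact_force'],s['opening'],s['grip_force'],s['tool_rot'])"
```

```text
[0.088254   0.16901577 0.00179881] [-1.59319905 -0.32696377  0.06256992] 0.04594221579927868 5.999073386192322 [-3.14027116e+00 -4.44892440e-04  1.91739070e+00]
```

Emit:
move_arm([
  [0, 0, 0, 0, -1],
  [0, 0, 0, 0, -1],
  [0, 0, 0, 0, -1],
  [0, 0, 0, 0, -1],
  [0, 0, 0, 0, -1],
  [0, 0, 30, 0, -1],
  [0, 0, 40, 0, -1],
  [-1, 30, 0, -0.14, -1],
  [-1, 35, 0, -0.14, -1],
  [-2, 30, 0, -0.14, -1],
  [0, 0, 0, -0.12, -1],
  [0, 0, 0, 0, -1],
])

```text
time: 8.1
tool_pos: [0.5384, 0.2745, 0.1457]
tool_rot: [3.141, 0.0, 1.377]
contact_force: [-0.3, 0.0, 0.1]
opening: 0.0918
grip_force: 0.0
```

Emit:
move_arm([
  [0, 0, -35, 0, -1],
  [0, 0, -25, 0, -1],
  [0, 0, -10, 0, -1],
  [0, 0, 0, 0, 1],
  [0, 0, 0, 0, 1],
  [0, 0, 0, 0, 1],
  [0, 0, 0, 0, 1],
  [0, 0, 0, 0, 1],
  [0, 0, 0, 0, 1],
  [0, 0, 0, 0, 1],
  [0, 0, 0, 0, 1],
  [0, 0, 0, 0, 1],
])

```text
time: 9.3
tool_pos: [0.5386, 0.2738, 0.0761]
tool_rot: [3.142, -0.0, 1.377]
contact_force: [-1.9, 0.4, 3.8]
opening: 0.0459
grip_force: 6.0
```

Emit:
move_arm([
  [0, 0, 0, 0.1, 1],
  [0, 0, 0, 0.1, 1],
  [0, 0, 0, 0.1, 1],
  [0, 0, 0, 0.1, 1],
  [0, 0, 0, 0.1, 1],
  [0, 0, 0, 0.08, 1],
  [0, 0, 0, 0, 1],
])

```text
time: 10.0
tool_pos: [0.5385, 0.2736, 0.076]
tool_rot: [-3.141, 0.0, 1.958]
contact_force: [-2.1, -0.2, 3.7]
opening: 0.0459
grip_force: 6.0
```

Emit:
move_arm([
  [0, 0, 0, 0, -1],
  [0, 0, 0, 0, -1],
  [0, 0, 0, 0, -1],
  [0, 0, 0, 0, -1],
  [0, 0, 0, 0, -1],
  [0, 0, 40, 0, -1],
  [0, 0, 40, 0, -1],
  [-20, -45, 0, 0, -1],
  [-20, -45, 0, 0, -1],
  [-20, -45, 0, 0, -1],
  [-20, -45, 0, 0, -1],
  [-20, -45, 0, 0, -1],
])

```text
time: 11.2
tool_pos: [0.4378, 0.0473, 0.156]
tool_rot: [3.141, 0.001, 1.957]
contact_force: [1.7, -0.4, -1.1]
opening: 0.0921
grip_force: 0.0
```

Emit:
move_arm([
  [0, -50, 0, 0, -1],
  [0, -50, 0, 0, -1],
  [0, -50, 0, 0, -1],
  [0, -50, 0, 0, -1],
  [0, 0, 0, 0, -1],
])

```text
time: 11.7
tool_pos: [0.439, -0.1569, 0.1561]
tool_rot: [3.141, 0.003, 1.95]
contact_force: [-0.3, 0.8, 0.6]
opening: 0.0922
grip_force: 0.0
```

```bash
python3 -c "
from h import *
b=grab('top','t1')[:,:,::-1]; cv2.imwrite('pics/c1.png',cv2.resize(b[165:245,120:280],None,fx=5,fy=5,interpolation=2))"
```

```text
(no output)
```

View pics/c1.png

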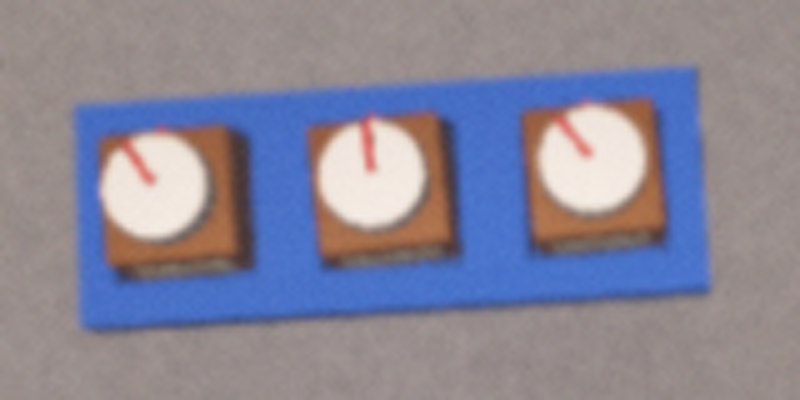

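Left (152,184 in the crop) and right (590,155) stripes turned clearly anticlockwise from their dashes; the middle one stayed on its mark. So the jars at y=0.084 and y=0.274 are loose. I take the right one first.

Emit:
move_arm([
  [18, 40, 0, -0.06, -1],
  [18, 40, 0, -0.06, -1],
  [18, 40, 0, -0.06, -1],
  [18, 40, 0, 0, -1],
  [18, 40, 0, 0, -1],
  [18, 40, 0, 0, -1],
  [0, 0, 0, 0, -1],
  [0, 0, 0, 0, -1],
])

```text
time: 12.55
tool_pos: [0.5459, 0.091, 0.1554]
tool_rot: [-3.141, -0.0, 1.781]
contact_force: [-0.4, 0.4, -0.8]
opening: 0.0917
grip_force: 0.0
```

Emit:
move_arm([
  [0, 0, -40, 0, -1],
  [0, 0, -25, 0, -1],
  [0, 0, -16, 0, -1],
  [0, 0, 0, 0, 1],
  [0, 0, 0, 0, 1],
  [0, 0, 0, 0, 1],
  [0, 0, 0, 0, 1],
  [0, 0, 0, 0, 1],
  [0, 0, 0, 0, 1],
  [0, 0, 0, 0, 1],
  [0, 0, 0, 0, 1],
  [0, 0, 0, 0, 1],
], newtons=20)

```text
time: 13.75
tool_pos: [0.5464, 0.0887, 0.0751]
tool_rot: [-3.141, -0.0, 1.777]
contact_force: [-3.9, -0.6, 5.0]
opening: 0.0455
grip_force: 20.0
```

Emit:
move_arm([
  [0, 0, 0, 0, 1],
  [0, 0, 5, 0, 1],
  [0, 0, 10, 0, 1],
  [0, 0, 20, 0, 1],
  [0, 0, 25, 0, 1],
  [0, 0, 20, 0, 1],
  [0, 0, 0, 0, 1],
])

```text
time: 14.45
tool_pos: [0.5487, 0.0888, 0.1579]
tool_rot: [3.135, 0.001, 1.777]
contact_force: [0.9, 0.7, -4.5]
opening: 0.0454
grip_force: 20.0
```

Emit:
move_arm([
  [-2, -10, 0, 0, 1],
  [-3, -20, 0, 0, 1],
  [-4, -30, 0, 0, 1],
  [-5, -38, 0, 0, 1],
  [-5, -40, 0, 0, 1],
  [-5, -40, 0, 0, 1],
  [-5, -40, 0, 0, 1],
  [-5, -40, 0, 0, 1],
  [-4, -38, 0, 0, 1],
  [-4, -25, 0, 0, 1],
  [-3, -17, 0, 0, 1],
  [0, 0, 0, 0, 1],
])

```text
time: 15.65
tool_pos: [0.5005, -0.2512, 0.1534]
tool_rot: [-3.14, -0.001, 1.774]
contact_force: [0.3, 0.2, -3.5]
opening: 0.0456
grip_force: 20.0
```

Emit:
move_arm([
  [0, 0, -20, 0, 1],
  [0, 0, -25, 0, 1],
  [0, 0, -20, 0, 1],
  [0, 0, -7, 0, 1],
  [0, 0, -3, 0, 1],
  [0, 0, 0, 0, 1],
  [0, 0, 0, 0, 1],
])

```text
time: 16.35
tool_pos: [0.5023, -0.2494, 0.0808]
tool_rot: [3.14, 0.001, 1.777]
contact_force: [0.1, 0.2, -2.6]
opening: 0.0453
grip_force: 20.0
```

```bash
python3 -c "
from h import *
a=grab('scene','s2')[:,:,::-1]; cv2.imwrite('pics/c2.png',cv2.resize(a[110:290,80:340],None,fx=3,fy=3,interpolation=2))
s=monitor.observe();print(s['tool_pos'],s['contact_force'],s['torque'])"
```

```text
[ 0.50232495 -0.24952059  0.08083337] [ 0.22301658 -0.95993579 -3.7788603 ] [-0.00057846 -0.01774748 -0.00036314]
```

View pics/c2.png

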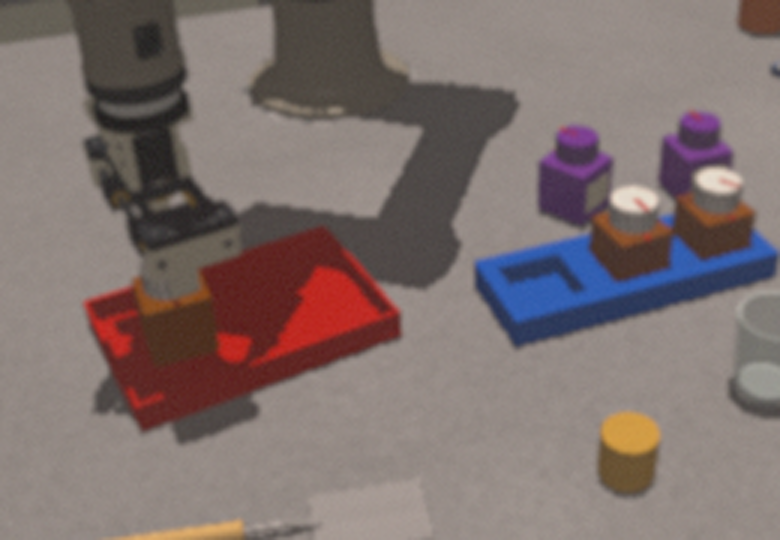

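The jar hangs upright inside the tray's left part, at crop (178,320), with about 8 mm to go. I lower it slowly.

Emit:
move_arm([
  [0, 0, -2, 0, 1],
  [0, 0, -2, 0, 1],
  [0, 0, -1, 0, 1],
  [0, 0, -1, 0, 1],
  [0, 0, -1, 0, 1],
  [0, 0, 0, 0, 1],
])

```text
time: 17.0
tool_pos: [0.5016, -0.2493, 0.0726]
tool_rot: [-3.141, -0.0, 1.777]
contact_force: [-0.3, 0.5, -3.1]
opening: 0.0453
grip_force: 20.0
```

Emit:
move_arm([
  [0, 0, -1, 0, 1],
  [0, 0, -0.5, 0, 1],
  [0, 0, 0, 0, 1],
])

```text
time: 17.3
tool_pos: [0.5018, -0.2495, 0.0721]
tool_rot: [3.141, 0.001, 1.777]
contact_force: [-3.4, 1.1, 4.1]
opening: 0.0457
grip_force: 20.0
```

Emit:
move_arm([
  [0, 0, 0, 0, -1],
  [0, 0, 0, 0, -1],
  [0, 0, 0, 0, -1],
  [0, 0, 0, 0, -1],
  [0, 0, 0, 0, -1],
  [0, 0, 15, 0, -1],
  [0, 0, 35, 0, -1],
  [0, 0, 40, 0, -1],
  [4, 48, 0, 0, -1],
  [4, 48, 0, 0, -1],
  [4, 48, 0, 0, -1],
  [4, 48, 0, 0, -1],
])

```text
time: 18.5
tool_pos: [0.5177, -0.0557, 0.1615]
tool_rot: [3.141, 0.0, 1.776]
contact_force: [0.5, 0.3, 0.5]
opening: 0.0918
grip_force: 0.0
```

Emit:
move_arm([
  [4, 48, 0, 0, -1],
  [4, 48, 0, 0, -1],
  [4, 48, 0, 0, -1],
  [4, 48, 0, 0, -1],
  [4, 48, 0, 0, -1],
  [0, 48, 0, 0, -1],
  [0, 43, 0, 0, -1],
  [0, 0, 0, 0, -1],
  [0, 0, 0, 0, -1],
  [0, 0, 0, 0, -1],
])

```text
time: 19.5
tool_pos: [0.5377, 0.2727, 0.1611]
tool_rot: [-3.141, 0.0, 1.776]
contact_force: [0.4, 0.3, -0.7]
opening: 0.0918
grip_force: 0.0
```

Emit:
move_arm([
  [0, 1, -40, 0, -1],
  [0, 0, -30, 0, -1],
  [0, 0, -16, 0, -1],
  [0, 0, 0, 0, 1],
  [0, 0, 0, 0, 1],
  [0, 0, 0, 0, 1],
  [0, 0, 0, 0, 1],
  [0, 0, 0, 0, 1],
  [0, 0, 0, 0, 1],
  [0, 0, 0, 0, 1],
  [0, 0, 0, 0, 1],
  [0, 0, 0, 0, 1],
], newtons=20)

```text
time: 20.7
tool_pos: [0.538, 0.2748, 0.0757]
tool_rot: [3.141, -0.0, 1.777]
contact_force: [0.2, -0.5, 3.9]
opening: 0.0457
grip_force: 20.0
```

Emit:
move_arm([
  [0, 0, 0, 0, 1],
  [0, 0, 5, 0, 1],
  [0, 0, 10, 0, 1],
  [0, 0, 20, 0, 1],
  [0, 0, 25, 0, 1],
  [0, 0, 25, 0, 1],
  [0, 0, 25, 0, 1],
  [0, 0, 15, 0, 1],
  [0, 0, 5, 0, 1],
  [0, 0, 0, 0, 1],
])

```text
time: 21.7
tool_pos: [0.5377, 0.2747, 0.2058]
tool_rot: [3.141, -0.0, 1.777]
contact_force: [-0.1, 1.1, -3.8]
opening: 0.0453
grip_force: 20.0
```

Emit:
move_arm([
  [-4, -10, 0, 0, 1],
  [-5, -20, 0, 0, 1],
  [-5, -30, 0, 0, 1],
  [-5, -40, 0, 0, 1],
  [-5, -40, 0, 0, 1],
  [-5, -40, 0, 0, 1],
  [-5, -40, 0, 0, 1],
  [-5, -40, 0, 0, 1],
  [-5, -40, 0, 0, 1],
  [-5, -40, 0, 0, 1],
  [-5, -35, 0, 0, 1],
  [-5, -20, 0, 0, 1],
])

```text
time: 22.9
tool_pos: [0.477, -0.1229, 0.2041]
tool_rot: [-3.139, -0.001, 1.775]
contact_force: [0.4, 0.3, -2.8]
opening: 0.0454
grip_force: 20.0
```

Emit:
move_arm([
  [0, -12, 0, 0, 1],
  [0, -4, 0, 0, 1],
  [0, 0, -20, 0, 1],
  [0, 0, -30, 0, 1],
  [0, 0, -30, 0, 1],
  [0, 0, -25, 0, 1],
  [0, 0, -12, 0, 1],
  [0, 0, -5, 0, 1],
  [0, 0, 0, 0, 1],
  [0, 0, 0, 0, 1],
])

```text
time: 23.9
tool_pos: [0.4795, -0.1364, 0.0843]
tool_rot: [3.14, 0.001, 1.777]
contact_force: [-0.6, 0.5, -2.6]
opening: 0.0455
grip_force: 20.0
```

Emit:
move_arm([
  [0, 0, -4, 0, 1],
  [0, 0, -3, 0, 1],
  [0, 0, -1, 0, 1],
  [0, 0, -1, 0, 1],
  [0, 0, -1, 0, 1],
  [0, 0, 0, 0, 1],
])

```text
time: 24.5
tool_pos: [0.4787, -0.1363, 0.0732]
tool_rot: [-3.142, -0.0, 1.777]
contact_force: [0.5, -0.2, -3.5]
opening: 0.0457
grip_force: 20.0
```

Emit:
move_arm([
  [0, 0, -1, 0, 1],
  [0, 0, -0.5, 0, 1],
  [0, 0, 0, 0, 1],
])

```text
time: 24.8
tool_pos: [0.4789, -0.1364, 0.0727]
tool_rot: [3.141, 0.001, 1.777]
contact_force: [-2.2, 0.0, 4.9]
opening: 0.0451
grip_force: 20.0
```

Contact felt. I release, rise, and retreat to clear the view.

Emit:
move_arm([
  [0, 0, 0, 0, -1],
  [0, 0, 0, 0, -1],
  [0, 0, 0, 0, -1],
  [0, 0, 0, 0, -1],
  [0, 0, 0, 0, -1],
  [0, 0, 15, 0, -1],
  [0, 0, 35, 0, -1],
  [0, 0, 40, 0, -1],
  [0, 0, 40, 0, -1],
  [-10, 45, 0, 0, -1],
  [-10, 45, 0, 0, -1],
  [-10, 45, 0, 0, -1],
])

```text
time: 26.0
tool_pos: [0.4482, -0.0001, 0.2021]
tool_rot: [3.141, 0.0, 1.775]
contact_force: [0.1, 0.3, 0.4]
opening: 0.0915
grip_force: 0.0
```

Emit:
move_arm([
  [-10, 45, 0, 0, -1],
  [-10, 45, 0, 0, -1],
  [-10, 45, 0, 0, -1],
  [0, 0, 0, 0, -1],
  [0, 0, 0, 0, -1],
])

```text
time: 26.5
tool_pos: [0.4185, 0.1344, 0.2018]
tool_rot: [3.141, 0.0, 1.78]
contact_force: [0.3, 0.3, -0.1]
opening: 0.0916
grip_force: 0.0
```

```bash
python3 -c "
from h import *
b=grab('top','t3')[:,:,::-1];a=grab('scene','s3')[:,:,::-1]
x=cv2.resize(b[80:290,120:440],(800,525),interpolation=2);cv2.imwrite('pics/c3.png',x)
cv2.imwrite('pics/c4.png',cv2.resize(a[130:290,80:370],None,fx=2.7,fy=2.7,interpolation=2))"
```

```text
(no output)
```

View pics/c3.png

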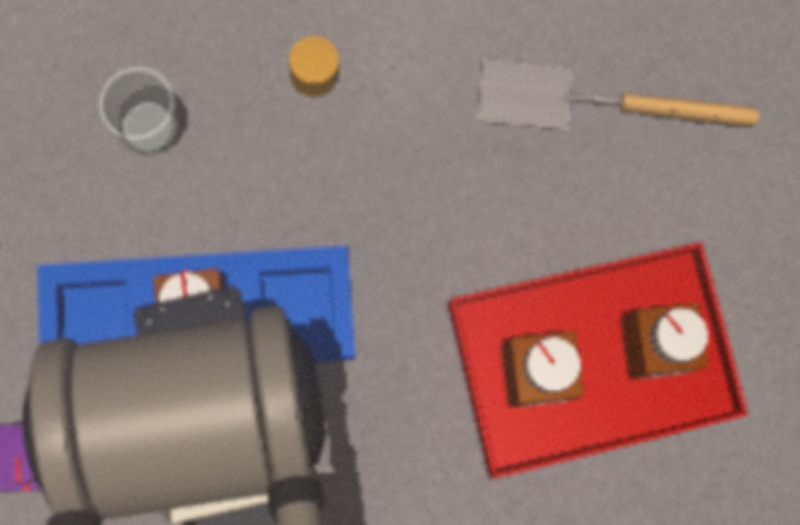

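View pics/c4.png

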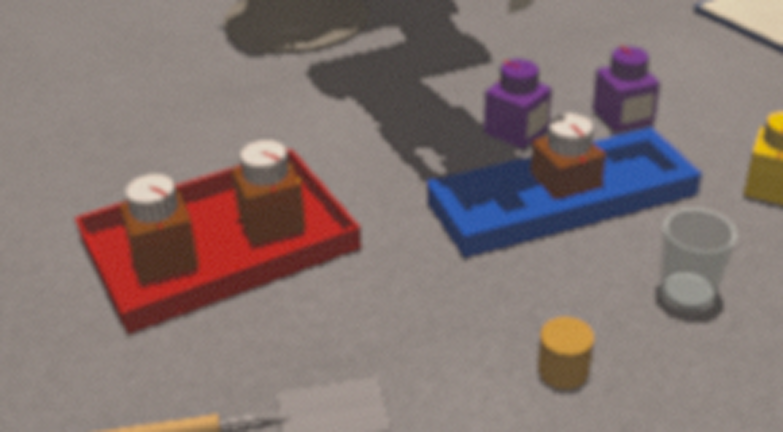

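Both pictures show the two loose jars upright in the tray at top-crop (553,362) and (682,333), with caps turned about 0.5 rad. The tight jar is seated in the middle pocket at (184,290), and the bystanders are where they were. The gripper touches nothing.

```bash
python3 -c "
from h import *
print(workorder.hand_in())"
```

```text
the job is handed in; nothing more can be done
None
```

Job handed in: the two loose-cap jars (from the rack's outer pockets) stand upright in the red tray with caps turned about 0.5 rad off their marks, and the tight-cap jar is still in the middle pocket; the hand-in returned no verdict.

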